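Turn the tea drawer round in its sleeve

TASK

One of the two slim tea drawers in the wooden case was put in backwards, knob inwards, so it sticks out and cannot close. Slide it right out, turn it round and slide it back into its own sleeve with the knob facing out, fully home so that its face is flush with the front of the case; keep it standing upright all the while. Leave the other drawer and the things standing about where they are.

Things in the scene. Friction and masses are not known exactly. Their poses are not given: they have to be found in the camera images.
- case: Fixed wooden case on the worktop, 128 (x) x 126 (y) mm, top at 69: two separate upright sleeves side by side on a 5 thick board. Origin: centre of its underside, z up. Sleeve mouths face its -x; backs closed. Sleeve centre planes: y = +30 and -30. Inside each is 31 wide, 57 high, floor at z 5, 120 deep from the mouth plane (x -64) to the back stop (x +56), flared over the last 8.
- case_mouth (a point): Middle of the case's front: in the mouth plane (case x = -64), midway between the two sleeves, 32 mm above the worktop; axes as the case. Mind the wall cabinet overhead, left of the case: from 0.48 m above the worktop up, everywhere with x over about 0.52 (its knobs included) and y over -0.21 m in the base frame.
- drawer_mid (a point): Centre of the drawer put in backwards: closed wooden box 120 long (x) x 26 thick (y) x 54 high (z up) mm, standing on its narrow long edge, 0.15 to 0.31 kg. Knob on its -x end, +x end plain. Starts in either sleeve (the nearer one sideways) on its floor, knob inwards, plain end 44 to 52 out of the mouth. Centre 32 above the worktop in the sleeve, 27 when standing on the worktop.
- drawer_face (a point): Centre of that drawer's knob-end face, 60 mm from its centre; axes as the drawer.
- drawer_knob (a point): Centre of that drawer's round wooden knob: ball 18 mm wide on a short neck, half-way up the end face, centre 13 out from the face, tip 22 out.
- other_mid (a point): Centre of the other drawer, the same in every way, which is already the right way round in the other sleeve: knob out, its face 0 to 8 out of the mouth. Leave it alone.
- timer_mid (a point): Bystander: kitchen timer, round, 62 wide, 51 high (mm). The point is at its middle, 25 above its underside. Loose; leave it where it stands.
- pinch_mid (a point): Bystander: small round white pinch bowl, 86 wide, 38 high (mm). The point is at its middle, 19 above its underside. Loose; leave it where it stands.
- mug_mid (a point): Bystander: cream mug, body 84 wide, 92 high, 120 long with its handle, all within 62 of the point (mm). The point is at its middle, 46 above its underside. Loose; leave it where it stands.
- squash_mid (a point): Bystander: small green squash, 92 wide, 76 high (mm). The point is at its middle, 38 above its underside. Loose; leave it where it stands.
- jar_mid (a point): Bystander: white jar with a black lid, 83 wide, 176 high (mm). The point is at its middle, 88 above its underside. Loose; leave it where it stands.
- glass_mid (a point): Bystander: clear glass tumbler, 80 wide, 91 high (mm). The point is at its middle, 45 above its underside. Loose; leave it where it stands.

How it is judged:
By the outcome, as a careful person would: the job done as asked, in the order asked, and still so for the second after the job is handed in, with the robot touching nothing.
It also fails if it takes over 53 s, if anything falls off the work surface, if the arm or the gripper's body presses on something with over 40 N, if the wrist force passes 120 N, or if a joint passes its speed limit or range.

ROBOT

A 6-joint arm with a two-finger parallel gripper is mounted at the origin on a cart in front of the work surface, level with it; the furniture and walls round the work are solid. World frame = base frame: x ahead of the robot, y to its left, z up, the work surface at z = 0. Lengths are in m, angles in degrees, forces in N, time in s.
With the tool pointing down it reaches from about 0.425 to 0.95 m from the base axis. Payload 3.5 kg.
Tool frame: the origin (TCP) lies at the very end of the fingers, on their centre line; the grasp point (between the pads) lies manip.tcp_to_grasp behind it (manip.tcp_to_grasp is the distance from the TCP to the grasp point, in m); z points along the fingers, y is the direction in which the jaws open and shut (so a half turn about z gives the same grasp; the last joint's range is limited). The gripper opens to 85 mm and grips with 20 to 120 N. Pads are 22 mm wide; open, the fingers measure 114 mm over their backs; the gripper's body (76 mm by 85 mm) begins 54 mm behind the grasp point. The pads swing forward as they close: fully open they stand 13 mm farther back than shut.
Start: joints at [-79.87, 16.404, 90.338, -0, 73.258, -8.594], TCP at [0.217, -0.639, 0.231] pointing down, gripper open.
Joint ranges: [-158.93, 158.93], [-51.34, 127.21], [12.03, 142.37], [-87.48, 267.48], [13.55, 161.25], [-162.69, 162.69]. Speed limits (degrees/s): [159.86, 159.86, 180, 180, 180, 180].

INTERFACE

Orientations are given as a 3x3 rotation matrix whose columns are the frame's x, y, z axes.
In Python, from plant import manip gives the robot as it stands. The module is installed in compiled form; this text tells all that it offers.
- The arm moves only by the tool move_arm, never from a script. Its argument "targets" is a list of rows, each an object with "dp": the shift along the tool's x, y, z normalised to -1 to 1, where 1 is 0.2 m, a list of three; "rot": the turn, a rotation vector about the tool's x, y, z normalised to -1 to 1, where 1 is 90 degrees, a list of three; "grip": the gripper command: -1 is fully open, 1 is shut, values between are in proportion. A call has exactly 5 rows; each row is the pose to reach, as a shift and turn from the pose commanded when the call began, along the tool's axes at that moment; what a row does not reach only later rows make up. A row lasts 1/8 s, in which the tool goes at most 62.5 mm and 10.7 degrees, less where a joint would pass 70% of its speed; a pose out of reach is approached as far as the arm can. A call with a number of a shift or a turn outside -1 to 1 is refused whole. A call with a gripper value outside its range is refused whole. The fingers move at their own pace and stop on an object; "newtons" is the grip in N (left out, the last holds). Time passes only in rows, so rows that repeat a pose let the fingers close, or fill a call up. It gives the time, the measured TCP pose, the force and the opening at its end, in the units of the state.
- manip.sense(): the state, without advancing time (a new reading comes with each control period).
- manip.get_image(name): name is "side" or "top"; returns a dict with "image" (480x640x3 uint8, blue, green, red), "mtx" (3x3 intrinsics, pixels), "k1" (the pictures are not rectified: a ray, as slopes to the right and down, at radius r is drawn at 1 + k1 r^2 times it, then the intrinsics apply), "origin" and "attitude" of the camera in the world. Camera axes: x right, y down, z forward; pixel columns grow to the right and rows downward; lengths in m; the calibration is good to about 2 mm. A picture is of the moment at which its call begins. There is no depth.
- manip.finish_job(): hands the job in, once; it reports no verdict.
The state is a dict: "t": time; "q": joint angles; "dq": joint speeds; "joint_torque": joint torques, N m; "position": TCP position; "tcp_rot": TCP orientation; "wrist_force": force on the tool from outside, world axes, zero at the start; "torque": the same for the moment, N m; "width": opening from 0.0 (shut) to 1.0 (fully open).
Only numpy, scipy, OpenCV 4.12 (cv2) and the standard library are available. Lean on these libraries where they do the work, as an engineer would, in place of code of your own. Each camera call takes 0.05 s, during which the arm holds its last target. There are 200 camera calls.

## Working session

There is one attempt and no reset: what is moved stays moved. The work goes in short steps, Python scripts to look and compute and a tool call to move; the robot and the scene stay as the last step left them, time stands still between calls to the robot, and variables do not carry over. Pictures are saved under pics/ and viewed, about 8 in all and at most 12, crops included, and the job is handed in when it is done.

Besides the shell and the picture viewer there is one more tool, called after "Request:" in YAML: its name, and indented under it one key for each argument. move_arm: Moves the arm, as the interface text tells. Its arguments: {"type":"object","properties":{"targets":{"type":"array","items":{"type":"object","properties":{"dp":{"type":"array","items":{"type":"number","minimum":-1,"maximum":1}},"rot":{"type":"array","items":{"type":"number","minimum":-1,"maximum":1}},"grip":{"type":"number"}}}},"newtons":{"type":"number"}},"required":["targets"]}

```bash
mkdir -p pics
python3 - <<'E'
from plant import manip
import cv2,numpy as np
print(manip.tcp_to_grasp); s=manip.sense(); print(s['position'],s['tcp_rot'],s['t'],s['width'])
for n in('top','side'):
    d=manip.get_image(n); cv2.imwrite(f'pics/{n}0.png',d['image']); print(n,d['mtx'],d['k1'],d['origin'],d['attitude'])
E
```

```text
0.0187
[ 0.21660016 -0.6386024   0.22993266] [[ 9.47053116e-01  3.21076622e-01 -4.44160791e-04]
 [ 3.21076759e-01 -9.47050280e-01  2.34149804e-03]
 [ 3.31157680e-04 -2.36013272e-03 -9.99997160e-01]] 0.0 1.0000317877920508
top [[504.17411765   0.         318.85431751]
 [  0.         504.17411765 236.8127486 ]
 [  0.           0.           1.        ]] -0.05086731365163699 [ 0.36704342 -0.12517905  1.16857663] [[ 0.00930016 -0.98632394  0.16455573]
 [-0.99983092 -0.00656164  0.01717766]
 [-0.01586298 -0.16468766 -0.9862182 ]]
side [[491.87246121   0.         319.79604066]
 [  0.         491.87246121 242.63085126]
 [  0.           0.           1.        ]] 0.04000025958156102 [-0.56467891 -0.02314121  0.90666642] [[-0.09606215 -0.59675259  0.79665451]
 [-0.99531467  0.04875154 -0.0834985 ]
 [ 0.01098982 -0.80094297 -0.59863978]]
```

View pics/top0.png

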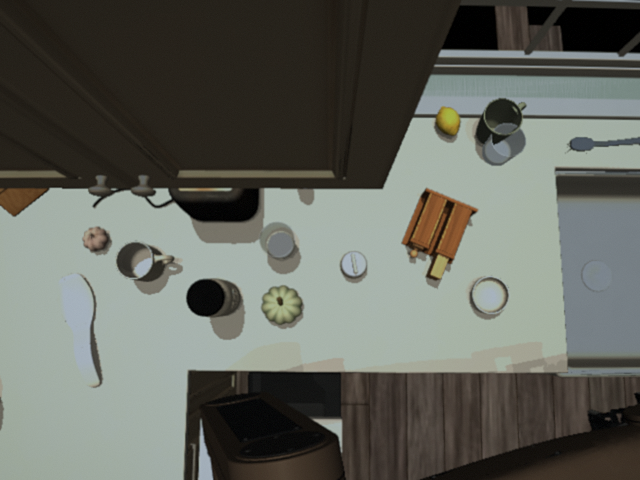

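View pics/side0.png

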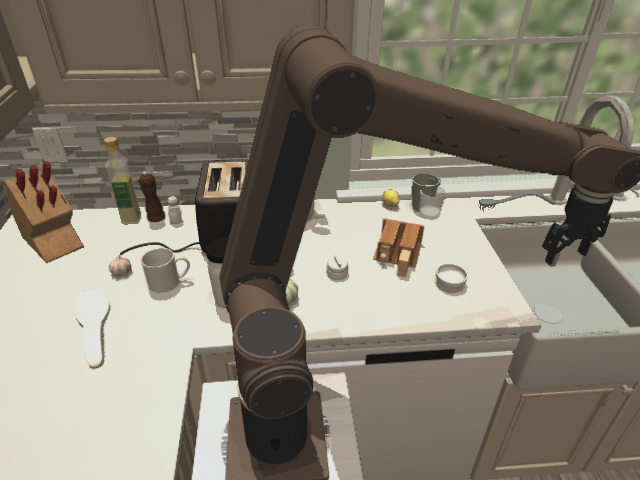

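The top view shows the case at about (440,222). The backwards drawer sticks out at (438,268) in the right-hand sleeve, and the other drawer's knob is at (413,254). The timer is at (354,264) and the pinch bowl at (489,295). I'll enlarge the crop.

```bash
cat > h.py <<'E'
import numpy as np,cv2
from plant import manip
from scipy.optimize import least_squares
def proj(d,P):
    P=np.atleast_2d(P); c=(P-d['origin'])@d['attitude']
    s=c[:,:2]/c[:,2:]; s=s*(1+d['k1']*(s**2).sum(1,keepdims=True))
    return s@d['mtx'][:2,:2].T+d['mtx'][:2,2]
def unproj(d,uv,z):
    f=lambda p:proj(d,[p[0],p[1],z])[0]-uv
    return least_squares(f,[0.55,-0.3]).x
E
python3 - <<'E'
import cv2
a=cv2.imread('pics/top0.png')[180:320,330:520]
b=cv2.imread('pics/side0.png')[200:300,320:480]
cv2.imwrite('pics/c1.png',cv2.resize(a,(760,560),interpolation=cv2.INTER_CUBIC))
cv2.imwrite('pics/c2.png',cv2.resize(b,(800,500),interpolation=cv2.INTER_CUBIC))
E
```

```text
(no output)
```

View pics/c1.png

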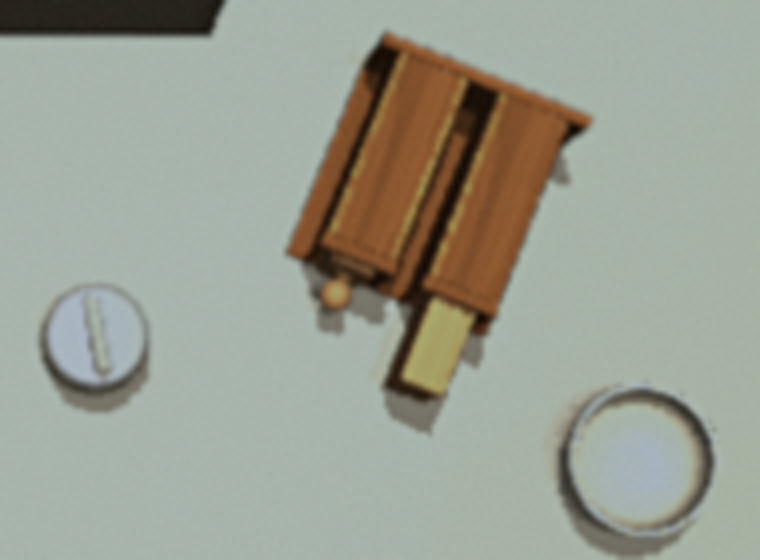

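View pics/c2.png

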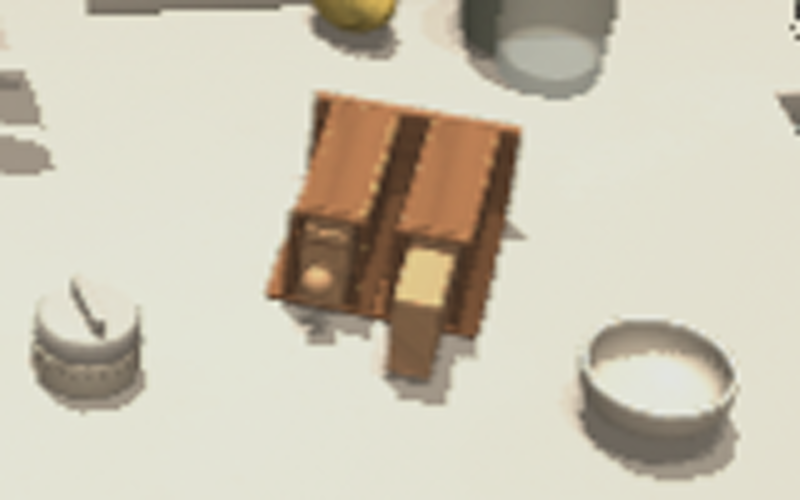

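```bash
cat > fit.py <<'E'
from h import *
T=manip.get_image('top');S=manip.get_image('side')
def pts(p):
    w=p[4];q=-64-p[3]
    return (np.array([[64,63,69],[64,-63,69],[-64,30+w,69],[-64,30-w,69],[-64,-30+w,69],[-64,-30-w,69],[-64,63,5],[-64,-63,5],[q,-17,59],[q,-43,59]])/1e3,
     np.array([[64,63,69],[64,-63,69],[-64,63,5],[-64,-63,5],[q,-17,59],[q,-43,59],[q,-17,5],[q,-43,5]])/1e3)
uT=np.array([[387,35],[592,120],[323,238],[397,272],[427,290],[490,318],[290,252],[487,332],[402,376],[440,392]])/4+[330,180]
uS=np.array([[315,93],[520,128],[268,296],[475,335],[397,298],[442,305],[388,378],[432,382]])/5+[320,200]
def W(p,X):
    c,s=np.cos(p[2]),np.sin(p[2]); return X@np.array([[c,s,0],[-s,c,0],[0,0,1]])+[p[0],p[1],0]
def r(p):
    a,b=pts(p); return np.r_[proj(T,W(p,a))-uT,proj(S,W(p,b))-uS].ravel()
f=least_squares(r,[.5,-.35,-.33,48,20],loss='soft_l1',x_scale=[.1,.1,.1,10,10]);p=f.x
print(p[:2],np.degrees(p[2]),p[3:]); print(r(p).reshape(-1,2).round(1).tolist())
ex=np.array([np.cos(p[2]),np.sin(p[2])]);ey=np.array([-ex[1],ex[0]])
C=lambda a,b:p[:2]+ex*a/1e3+ey*b/1e3
print('mouth sleeve',C(-64,-30),'drawer mid',C(-64-p[3]+60,-30),'end',C(-64-p[3],-30),'ex',ex)
for n,u,z in(('timer',(96,333),.051),('bowl',(640,458),.038)): print(n,unproj(T,np.array(u)/4+[330,180],z))
for n,u,z in(('squash',(282,304),.05),('glass',(280,243),.091),('jar',(206,298),.176)): print(n,unproj(T,np.array(u),z))
print(np.hypot(*C(-64-p[3],-30)), manip.sense()['t'])
E
python3 fit.py
```

```text
[ 0.58083669 -0.38016196] -22.786902227582186 [49.04207621 20.0955713 ]
[[-0.2, -1.2], [1.0, -0.8], [0.2, 2.1], [-1.4, 0.7], [-0.5, -0.3], [0.8, -0.2], [-1.2, 0.7], [-0.0, 1.8], [-0.2, 0.3], [1.3, 1.0], [0.5, -1.5], [0.9, -1.2], [-0.7, -1.0], [0.8, -0.3], [-0.4, -0.5], [0.0, -0.1], [-0.6, -1.6], [-0.3, -0.5]]
mouth sleeve [ 0.51021264 -0.383033  ] drawer mid [ 0.52031531 -0.38727706] end [ 0.46499821 -0.36403877] ex [ 0.92195171 -0.38730484]
timer [ 0.49436276 -0.18452856]
bowl [ 0.4275967  -0.48902613]
squash [ 0.40289967 -0.02579369]
glass [ 0.53269566 -0.02236533]
jar [0.40898203 0.11331269]
0.5905485258821495 0.2
```

```bash
cat >> h.py <<'E'
P0=np.array([0.58084,-0.38016]);YAW=-22.8
def case(a,b=-30,yaw=None):
    t=np.radians(YAW);ex=np.array([np.cos(t),np.sin(t)]);ey=np.array([-ex[1],ex[0]])
    return P0+ex*a/1e3+ey*b/1e3
def to(xy,z,yaw):
    from scipy.spatial.transform import Rotation as R
    s=manip.sense();M=np.array(s['tcp_rot'])
    t=np.radians(yaw);c,n=np.cos(t),np.sin(t)
    Tm=np.array([[c,n,0],[n,-c,0],[0,0,-1]])
    rv=R.from_matrix(M.T@Tm).as_rotvec()/(np.pi/2)
    d=M.T@(np.r_[xy,z]-s['position'])/.2
    print('dp',d.round(3).tolist(),'rot',rv.round(3).tolist(),'| t',s['t'],'pos',np.round(s['position'],4),'F',np.round(s['wrist_force'],1),'w',round(s['width'],3))
E
python3 -c "
from h import *
to(case(-86),.12,YAW)"
```

```text
dp [1.718, -0.812, 0.554] rot [-0.001, 0.0, 0.461] | t 0.2 pos [ 0.2166 -0.6389  0.2304] F [ 0.   0.8 -0.4] w 1.002
```

Request:
move_arm:
  targets:
    - {"dp": [0.25,-0.12,0.05],"rot": [0,0,0.1],"grip": -0.05}
    - {"dp": [0.5,-0.24,0.1],"rot": [0,0,0.2],"grip": -0.05}
    - {"dp": [0.75,-0.36,0.15],"rot": [0,0,0.3],"grip": -0.05}
    - {"dp": [1,-0.47,0.2],"rot": [0,0,0.4],"grip": -0.05}
    - {"dp": [1,-0.47,0.2],"rot": [0,0,0.46],"grip": -0.05}
  newtons: 60

```text
t: 0.82
position: [0.3782, -0.4824, 0.1898]
tcp_rot: [[0.923, -0.384, -0.001], [-0.384, -0.923, 0.003], [-0.002, -0.003, -1.0]]
wrist_force: [-0.3, -0.3, 1.7]
width: 0.526
```

```bash
python3 -c "
from h import *
to(case(-86),.12,YAW)"
```

```text
dp [0.309, -0.712, 0.35] rot [-0.002, 0.001, 0.002] | t 0.825 pos [ 0.3782 -0.4824  0.1898] F [-0.3 -0.3  1.7] w 0.526
```

Request:
move_arm:
  targets:
    - {"dp": [0.1,-0.25,0.1],"rot": [0,0,0],"grip": -0.05}
    - {"dp": [0.2,-0.5,0.2],"rot": [0,0,0],"grip": -0.05}
    - {"dp": [0.31,-0.71,0.35],"rot": [0,0,0],"grip": -0.05}
    - {"dp": [0.31,-0.71,0.35],"rot": [0,0,0],"grip": -0.05}
    - {"dp": [0.31,-0.71,0.35],"rot": [0,0,0],"grip": -0.05}

```text
t: 1.45
position: [0.4879, -0.3791, 0.1214]
tcp_rot: [[0.923, -0.385, -0.0], [-0.385, -0.923, -0.0], [0.0, 0.0, -1.0]]
wrist_force: [0.2, -1.0, -0.3]
width: 0.523
```

Run:
```python
from h import *
to(case(-86),.016,YAW)
for n,(u,v),k in(('top',(380,200),4),('side',(320,150),4)):
    d=manip.get_image(n)
    s=manip.sense();g=np.array(s['position'])
    im=d['image'].copy()
    c=im[v:v+140,u:u+180]; cv2.imwrite(f'pics/{n}1.png',cv2.resize(c,None,fx=2.2,fy=2.2*1,interpolation=cv2.INTER_CUBIC))
    print(n,proj(d,g))
a=cv2.imread('pics/top1.png');b=cv2.imread('pics/side1.png');cv2.imwrite('pics/j1.png',np.hstack([a,b]))
```

```text
dp [0.0, -0.025, 0.527] rot [0.0, -0.0, 0.002] | t 1.45 pos [ 0.4879 -0.3791  0.1214] F [ 0.2 -1.  -0.3] w 0.523
top [[449.50586033 263.11967322]]
side [[410.2928872  236.22381747]]
```

View pics/j1.png

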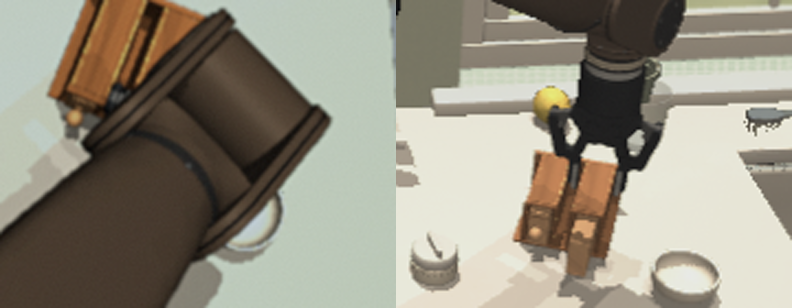

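The top view is hidden by the arm. The side view shows the fingers straddling the drawer line, with the TCP at about (594,190) in the joint crop, which matches the fit. I'll descend and grip.

Request:
move_arm:
  targets:
    - {"dp": [0,-0.025,0.2],"rot": [0,0,0],"grip": -0.05}
    - {"dp": [0,-0.025,0.4],"rot": [0,0,0],"grip": -0.05}
    - {"dp": [0,-0.025,0.525],"rot": [0,0,0],"grip": -0.05}
    - {"dp": [0,-0.025,0.525],"rot": [0,0,0],"grip": -0.05}
    - {"dp": [0,-0.025,0.525],"rot": [0,0,0],"grip": -0.05}

```text
t: 2.17
position: [0.4903, -0.376, 0.0182]
tcp_rot: [[0.922, -0.387, 0.002], [-0.387, -0.922, -0.002], [0.003, 0.001, -1.0]]
wrist_force: [0.4, -0.6, 0.3]
width: 0.528
```

Request:
move_arm:
  targets:
    - {"dp": [0,0,0],"rot": [0,0,0],"grip": 0.2}
    - {"dp": [0,0,0],"rot": [0,0,0],"grip": 0.4}
    - {"dp": [0,0,0],"rot": [0,0,0],"grip": 0.6}
    - {"dp": [0,0,0],"rot": [0,0,0],"grip": 0.8}
    - {"dp": [0,0,0],"rot": [0,0,0],"grip": 0.8}
  newtons: 40

```text
t: 2.8
position: [0.4907, -0.3751, 0.0183]
tcp_rot: [[0.923, -0.385, 0.002], [-0.385, -0.923, -0.002], [0.002, 0.001, -1.0]]
wrist_force: [-2.7, 1.0, 5.5]
width: 0.304
```

Request:
move_arm:
  targets:
    - {"dp": [-0.05,0,0],"rot": [0,0,0],"grip": 0.8}
    - {"dp": [-0.12,0,0],"rot": [0,0,0],"grip": 0.8}
    - {"dp": [-0.2,0,0],"rot": [0,0,0],"grip": 0.8}
    - {"dp": [-0.3,0,0],"rot": [0,0,0],"grip": 0.8}
    - {"dp": [-0.3,0,0],"rot": [0,0,0],"grip": 0.8}
  newtons: 70

```text
t: 3.42
position: [0.4326, -0.3501, 0.0167]
tcp_rot: [[0.923, -0.386, -0.002], [-0.386, -0.923, 0.001], [-0.002, -0.0, -1.0]]
wrist_force: [-4.1, 2.3, 9.1]
width: 0.293
```

Request:
move_arm:
  targets:
    - {"dp": [-0.1,0,0],"rot": [0,0,0],"grip": 0.8}
    - {"dp": [-0.2,0,0],"rot": [0,0,0],"grip": 0.8}
    - {"dp": [-0.3,0,0],"rot": [0,0,0],"grip": 0.8}
    - {"dp": [-0.3,0,0],"rot": [0,0,0],"grip": 0.8}
    - {"dp": [-0.3,0,0],"rot": [0,0,0],"grip": 0.8}

```text
t: 4.05
position: [0.3787, -0.3276, 0.0158]
tcp_rot: [[0.923, -0.386, -0.001], [-0.386, -0.923, 0.001], [-0.001, -0.001, -1.0]]
wrist_force: [-0.2, -0.5, -1.3]
width: 0.3
```

Request:
move_arm:
  targets:
    - {"dp": [0,0,-0.15],"rot": [0,0,0],"grip": 0.8}
    - {"dp": [0,0,-0.3],"rot": [0,0,0],"grip": 0.8}
    - {"dp": [0,0,-0.45],"rot": [0,0,-0.1],"grip": 0.8}
    - {"dp": [0,0,-0.5],"rot": [0,0,-0.2],"grip": 0.8}
    - {"dp": [0,0,-0.5],"rot": [0,0,-0.3],"grip": 0.8}

```text
t: 4.68
position: [0.3802, -0.3289, 0.1178]
tcp_rot: [[0.997, 0.081, 0.002], [0.081, -0.997, -0.002], [0.001, 0.002, -1.0]]
wrist_force: [-0.4, -0.3, -1.8]
width: 0.299
```

Request:
move_arm:
  targets:
    - {"dp": [0,0,0],"rot": [0,0,-0.1],"grip": 0.8}
    - {"dp": [0,0,0],"rot": [0,0,-0.2],"grip": 0.8}
    - {"dp": [0,0,0],"rot": [0,0,-0.3],"grip": 0.8}
    - {"dp": [0,0,0],"rot": [0,0,-0.4],"grip": 0.8}
    - {"dp": [0,0,0],"rot": [0,0,-0.5],"grip": 0.8}

```text
t: 5.3
position: [0.3795, -0.3282, 0.1162]
tcp_rot: [[0.648, 0.762, -0.0], [0.762, -0.648, 0.0], [-0.0, -0.0, -1.0]]
wrist_force: [-0.0, -0.0, -1.6]
width: 0.296
```

Request:
move_arm:
  targets:
    - {"dp": [0,0,0],"rot": [0,0,-0.1],"grip": 0.8}
    - {"dp": [0,0,0],"rot": [0,0,-0.2],"grip": 0.8}
    - {"dp": [0,0,0],"rot": [0,0,-0.3],"grip": 0.8}
    - {"dp": [0,0,0],"rot": [0,0,-0.4],"grip": 0.8}
    - {"dp": [0,0,0],"rot": [0,0,-0.5],"grip": 0.8}

```text
t: 5.92
position: [0.3796, -0.3282, 0.1162]
tcp_rot: [[-0.081, 0.997, -0.0], [0.997, 0.081, -0.0], [-0.0, -0.0, -1.0]]
wrist_force: [0.4, -0.4, -1.0]
width: 0.294
```

```bash
python3 -c "
from h import *
to(case(-115),.10,YAW+180)"
```

```text
dp [-0.208, 0.403, 0.081] rot [-0.0, 0.0, -0.695] | t 5.925 pos [ 0.3796 -0.3282  0.1162] F [ 0.4 -0.4 -1. ] w 0.294
```

Request:
move_arm:
  targets:
    - {"dp": [0,0,0],"rot": [0,0,-0.1],"grip": 0.8}
    - {"dp": [0,0,0],"rot": [0,0,-0.2],"grip": 0.8}
    - {"dp": [-0.05,0.1,0],"rot": [0,0,-0.3],"grip": 0.8}
    - {"dp": [-0.1,0.2,0],"rot": [0,0,-0.4],"grip": 0.8}
    - {"dp": [-0.15,0.3,0],"rot": [0,0,-0.5],"grip": 0.8}

```text
t: 6.55
position: [0.4424, -0.3538, 0.1161]
tcp_rot: [[-0.762, 0.648, -0.0], [0.648, 0.762, -0.0], [0.0, -0.0, -1.0]]
wrist_force: [-0.3, -0.8, -2.0]
width: 0.293
```

```bash
python3 -c "
from h import *
to(case(-115),.05,YAW+180)"
```

```text
dp [-0.11, 0.032, 0.331] rot [-0.0, -0.0, -0.195] | t 6.55 pos [ 0.4424 -0.3538  0.1161] F [-0.3 -0.8 -2. ] w 0.293
```

Request:
move_arm:
  targets:
    - {"dp": [-0.04,0.01,0],"rot": [0,0,-0.1],"grip": 0.8}
    - {"dp": [-0.11,0.03,0],"rot": [0,0,-0.195],"grip": 0.8}
    - {"dp": [-0.11,0.03,0.15],"rot": [0,0,-0.195],"grip": 0.8}
    - {"dp": [-0.11,0.03,0.3],"rot": [0,0,-0.195],"grip": 0.8}
    - {"dp": [-0.11,0.03,0.36],"rot": [0,0,-0.195],"grip": 0.8}

```text
t: 7.18
position: [0.4612, -0.3621, 0.0419]
tcp_rot: [[-0.92, 0.392, -0.003], [0.392, 0.92, 0.003], [0.004, 0.002, -1.0]]
wrist_force: [0.4, 0.7, -1.4]
width: 0.299
```

Run:
```python
from h import *
to(case(-115),.013,YAW+180)
a=manip.get_image('top')['image'][200:340,360:540];b=manip.get_image('side')['image'][170:310,320:500]
cv2.imwrite('pics/j2.png',cv2.resize(np.hstack([a,b]),None,fx=2.2,fy=2.2,interpolation=cv2.INTER_CUBIC))
```

```text
dp [-0.012, -0.002, 0.144] rot [0.001, -0.002, -0.003] | t 7.175 pos [ 0.4612 -0.3621  0.0419] F [ 0.4  0.7 -1.4] w 0.299
```

View pics/j2.png

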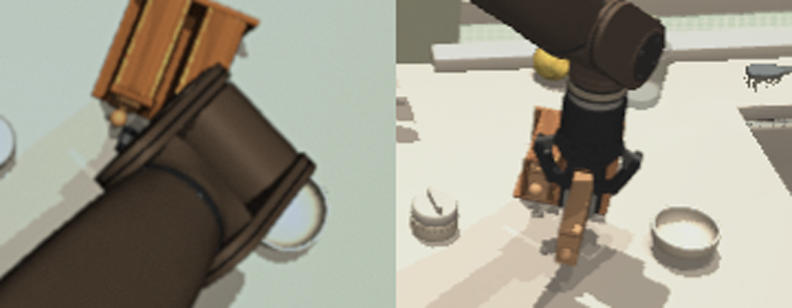

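The side view shows the drawer turned with its knob towards the robot, at about (572,228), and clear of everything else. Next I'll lower it onto the worktop.

Request:
move_arm:
  targets:
    - {"dp": [-0.01,0,0.05],"rot": [0,0,0],"grip": 0.8}
    - {"dp": [-0.01,0,0.1],"rot": [0,0,0],"grip": 0.8}
    - {"dp": [-0.01,0,0.125],"rot": [0,0,0],"grip": 0.8}
    - {"dp": [-0.01,0,0.14],"rot": [0,0,0],"grip": 0.8}
    - {"dp": [-0.01,0,0.14],"rot": [0,0,0],"grip": 0.8}

```text
t: 7.9
position: [0.4635, -0.3639, 0.0162]
tcp_rot: [[-0.92, 0.393, -0.0], [0.393, 0.92, 0.0], [0.0, 0.0, -1.0]]
wrist_force: [0.2, -0.5, -1.5]
width: 0.294
```

Request:
move_arm:
  targets:
    - {"dp": [0,0,0.005],"rot": [0,0,0],"grip": 0.8}
    - {"dp": [0,0,0.005],"rot": [0,0,0],"grip": 0.8}
    - {"dp": [0,0,0.01],"rot": [0,0,0],"grip": 0.8}
    - {"dp": [0,0,0.01],"rot": [0,0,0],"grip": 0.8}
    - {"dp": [0,0,0.01],"rot": [0,0,0],"grip": 0.8}

```text
t: 8.52
position: [0.4636, -0.364, 0.0143]
tcp_rot: [[-0.92, 0.393, 0.0], [0.393, 0.92, 0.0], [-0.0, 0.0, -1.0]]
wrist_force: [0.6, -0.8, -1.0]
width: 0.298
```

Request:
move_arm:
  targets:
    - {"dp": [0,0,0.005],"rot": [0,0,0],"grip": 0.8}
    - {"dp": [0,0,0.005],"rot": [0,0,0],"grip": 0.8}
    - {"dp": [0,0,0.01],"rot": [0,0,0],"grip": 0.8}
    - {"dp": [0,0,0.01],"rot": [0,0,0],"grip": 0.8}
    - {"dp": [0,0,0.01],"rot": [0,0,0],"grip": 0.8}

```text
t: 9.15
position: [0.4637, -0.3641, 0.0138]
tcp_rot: [[-0.92, 0.392, -0.0], [0.392, 0.92, 0.0], [0.001, 0.0, -1.0]]
wrist_force: [-4.1, 2.6, 7.9]
width: 0.292
```

Request:
move_arm:
  targets:
    - {"dp": [0,0,0],"rot": [0,0,0],"grip": 0.2}
    - {"dp": [0,0,0],"rot": [0,0,0],"grip": -0.05}
    - {"dp": [0,0,0],"rot": [0,0,0],"grip": -0.05}
    - {"dp": [0.1,0,-0.02],"rot": [0,0,0],"grip": -0.05}
    - {"dp": [0.2,0,-0.02],"rot": [0,0,0],"grip": -0.05}

```text
t: 9.78
position: [0.4267, -0.3483, 0.0164]
tcp_rot: [[-0.92, 0.393, 0.0], [0.393, 0.92, -0.0], [-0.001, -0.0, -1.0]]
wrist_force: [-0.1, -0.5, -0.4]
width: 0.525
```

Request:
move_arm:
  targets:
    - {"dp": [0.07,0,0],"rot": [0,0,0],"grip": -0.05}
    - {"dp": [0.07,0,0],"rot": [0,0,0],"grip": -0.05}
    - {"dp": [0.07,0,0],"rot": [0,0,0],"grip": -0.05}
    - {"dp": [0.07,0,0],"rot": [0,0,0],"grip": -0.05}
    - {"dp": [0.07,0,0],"rot": [0,0,0],"grip": -0.05}

```text
t: 10.4
position: [0.4144, -0.343, 0.0164]
tcp_rot: [[-0.92, 0.393, 0.0], [0.393, 0.92, -0.0], [-0.0, -0.0, -1.0]]
wrist_force: [0.1, 0.6, 0.0]
width: 0.522
```

Run:
```python
from h import *
to(case(-170),.017,YAW+180)
b=manip.get_image('side')['image'][190:310,340:480]
cv2.imwrite('pics/j3.png',cv2.resize(b,None,fx=5,fy=5,interpolation=cv2.INTER_CUBIC))
```

```text
dp [0.011, 0.001, -0.003] rot [-0.0, 0.0, -0.004] | t 10.4 pos [ 0.4144 -0.343   0.0164] F [0.1 0.6 0. ] w 0.522
```

View pics/j3.png

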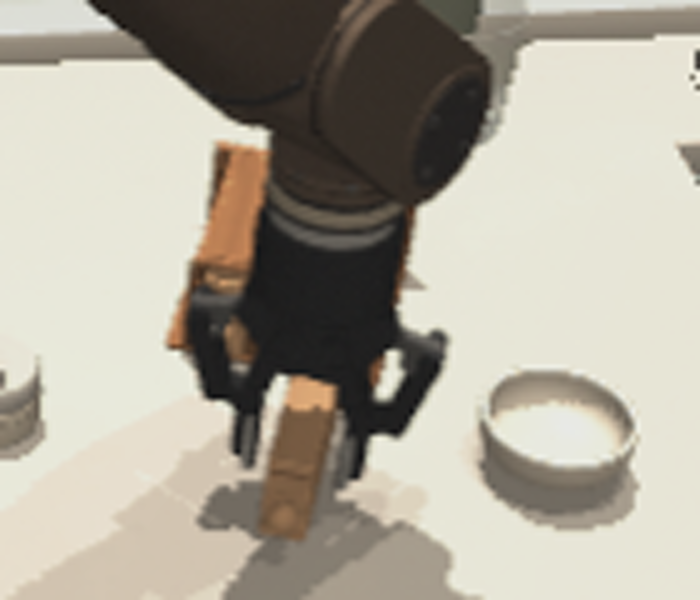

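The drawer is standing upright on the worktop between the open fingers. Its shaded top runs over crop rows 410–470, and the end face with the knob in its middle at (285,517) runs over rows 470–540. I'll check that against the predicted positions.

Run:
```python
from h import *
S=manip.get_image('side')
t=np.radians(YAW);ex=np.array([np.cos(t),np.sin(t),0]);ey=np.array([-ex[1],ex[0],0])
f=np.array([.4637,-.3641,0])-.093*ex
for n,q in(('topL',f+.013*ey+[0,0,.054]),('topR',f-.013*ey+[0,0,.054]),('botL',f+.013*ey),('botR',f-.013*ey),('knob',f-.013*ex+[0,0,.027])):
    print(n,((proj(S,q)[0]-[340,190])*5).round())
```

```text
topL [264. 460.]
topR [313. 470.]
botL [254. 536.]
botR [302. 546.]
knob [279. 519.]
```

Request:
move_arm:
  targets:
    - {"dp": [0,0,0],"rot": [0,0,0],"grip": 0.2}
    - {"dp": [0,0,0],"rot": [0,0,0],"grip": 0.4}
    - {"dp": [0,0,0],"rot": [0,0,0],"grip": 0.6}
    - {"dp": [0,0,0],"rot": [0,0,0],"grip": 0.8}
    - {"dp": [0,0,0],"rot": [0,0,0],"grip": 0.8}
  newtons: 60

```text
t: 11.12
position: [0.4141, -0.3429, 0.0165]
tcp_rot: [[-0.92, 0.393, 0.0], [0.393, 0.92, -0.0], [-0.0, -0.0, -1.0]]
wrist_force: [-0.2, -0.1, 0.8]
width: 0.295
```

Request:
move_arm:
  targets:
    - {"dp": [0,0,0],"rot": [0,0,0],"grip": 0.8}
    - {"dp": [0,0,-0.02],"rot": [0,0,0],"grip": 0.8}
    - {"dp": [0,0,-0.035],"rot": [0,0,0],"grip": 0.8}
    - {"dp": [0,0,-0.035],"rot": [0,0,0],"grip": 0.8}
    - {"dp": [0,0,-0.035],"rot": [0,0,0],"grip": 0.8}

```text
t: 11.75
position: [0.4139, -0.3426, 0.0232]
tcp_rot: [[-0.92, 0.393, -0.0], [0.393, 0.92, 0.0], [0.0, 0.0, -1.0]]
wrist_force: [0.7, 1.3, -2.6]
width: 0.301
```

Run:
```python
from h import *
# sleeve line from the grasp pose while in the sleeve
t=np.radians(YAW);ex=np.array([np.cos(t),np.sin(t)]);ey=np.array([-ex[1],ex[0]])
p=np.array(manip.sense()['position'])[:2]
for g in((.4907,-.3751),(.4326,-.3501),(.3787,-.3276)): print('lat',(np.array(g)-P0)@ey,(np.array(g)-P0)@ex)
print('now',(p-P0)@ey,(p-P0)@ex)
to(case(-165),.0235,YAW+180)
```

```text
lat -0.030266027415754737 -0.08505757335163508
lat -0.029734104198909456 -0.14830571212022955
lat -0.029879273397936525 -0.20671323668602207
now -0.03011890510066243 -0.1684603150218008
dp [-0.017, 0.001, -0.002] rot [0.0, -0.0, -0.004] | t 11.75 pos [ 0.4139 -0.3426  0.0232] F [ 0.7  1.3 -2.6] w 0.301
```

Request:
move_arm:
  targets:
    - {"dp": [-0.05,0,0],"rot": [0,0,-0.004],"grip": 0.8}
    - {"dp": [-0.1,0,0],"rot": [0,0,-0.004],"grip": 0.8}
    - {"dp": [-0.13,0,0],"rot": [0,0,-0.004],"grip": 0.8}
    - {"dp": [-0.17,0,0],"rot": [0,0,-0.004],"grip": 0.8}
    - {"dp": [-0.2,0,0],"rot": [0,0,-0.004],"grip": 0.8}

```text
t: 12.38
position: [0.4513, -0.3587, 0.0233]
tcp_rot: [[-0.922, 0.387, -0.0], [0.387, 0.922, 0.0], [0.0, -0.0, -1.0]]
wrist_force: [-0.8, -0.7, -2.4]
width: 0.296
```

Request:
move_arm:
  targets:
    - {"dp": [-0.05,0,0],"rot": [0,0,0],"grip": 0.8}
    - {"dp": [-0.1,0,0],"rot": [0,0,0],"grip": 0.8}
    - {"dp": [-0.15,0,0],"rot": [0,0,0],"grip": 0.8}
    - {"dp": [-0.2,0,0],"rot": [0,0,0],"grip": 0.8}
    - {"dp": [-0.2,0,0],"rot": [0,0,0],"grip": 0.8}

```text
t: 13.0
position: [0.4884, -0.3744, 0.0235]
tcp_rot: [[-0.922, 0.387, 0.0], [0.387, 0.922, -0.001], [-0.001, -0.0, -1.0]]
wrist_force: [-0.3, 0.2, -1.9]
width: 0.296
```

Request:
move_arm:
  targets:
    - {"dp": [0,0,0.005],"rot": [0,0,0],"grip": 0.8}
    - {"dp": [0,0,0.005],"rot": [0,0,0],"grip": 0.8}
    - {"dp": [0,0,0.01],"rot": [0,0,0],"grip": 0.8}
    - {"dp": [0,0,0.01],"rot": [0,0,0],"grip": 0.8}
    - {"dp": [0,0,0.01],"rot": [0,0,0],"grip": 0.8}

```text
t: 13.62
position: [0.4875, -0.374, 0.0214]
tcp_rot: [[-0.922, 0.387, -0.0], [0.387, 0.922, -0.0], [0.0, -0.0, -1.0]]
wrist_force: [-0.8, 0.1, -0.9]
width: 0.297
```

Request:
move_arm:
  targets:
    - {"dp": [-0.02,0,0],"rot": [0,0,0],"grip": 0.8}
    - {"dp": [-0.03,0,0],"rot": [0,0,0],"grip": 0.8}
    - {"dp": [-0.035,0,0],"rot": [0,0,0],"grip": 0.8}
    - {"dp": [-0.035,0,0],"rot": [0,0,0],"grip": 0.8}
    - {"dp": [-0.035,0,0],"rot": [0,0,0],"grip": 0.8}

```text
t: 14.25
position: [0.4943, -0.3768, 0.0214]
tcp_rot: [[-0.922, 0.387, 0.001], [0.387, 0.922, -0.0], [-0.001, -0.0, -1.0]]
wrist_force: [0.0, -0.2, -1.4]
width: 0.297
```

Request:
move_arm:
  targets:
    - {"dp": [0,0,0],"rot": [0,0,0],"grip": 0.2}
    - {"dp": [0,0,0],"rot": [0,0,0],"grip": -0.05}
    - {"dp": [0,0,0],"rot": [0,0,0],"grip": -0.05}
    - {"dp": [0.06,0,0],"rot": [0,0,0],"grip": -0.05}
    - {"dp": [0.12,0,0],"rot": [0,0,0],"grip": -0.05}

```text
t: 14.88
position: [0.471, -0.3669, 0.0211]
tcp_rot: [[-0.922, 0.387, -0.001], [0.387, 0.922, 0.0], [0.001, 0.0, -1.0]]
wrist_force: [-0.3, -0.4, -0.0]
width: 0.525
```

Request:
move_arm:
  targets:
    - {"dp": [0,0,0],"rot": [0,0,0],"grip": 0.2}
    - {"dp": [0,0,0],"rot": [0,0,0],"grip": 0.4}
    - {"dp": [0,0,0],"rot": [0,0,0],"grip": 0.6}
    - {"dp": [0,0,0],"rot": [0,0,0],"grip": 0.8}
    - {"dp": [0,0,0],"rot": [0,0,0],"grip": 0.8}

```text
t: 15.5
position: [0.472, -0.3675, 0.0215]
tcp_rot: [[-0.922, 0.387, -0.0], [0.387, 0.922, 0.0], [0.0, -0.0, -1.0]]
wrist_force: [-1.9, 2.0, 2.9]
width: 0.296
```

Gripped again. I'll push about 24 mm, release, then back off past the knob.

Request:
move_arm:
  targets:
    - {"dp": [-0.04,0,0],"rot": [0,0,0],"grip": 0.8}
    - {"dp": [-0.08,0,0],"rot": [0,0,0],"grip": 0.8}
    - {"dp": [-0.115,0,0],"rot": [0,0,0],"grip": 0.8}
    - {"dp": [-0.115,0,0],"rot": [0,0,0],"grip": 0.8}
    - {"dp": [-0.115,0,0],"rot": [0,0,0],"grip": 0.8}

```text
t: 16.12
position: [0.4941, -0.3768, 0.0215]
tcp_rot: [[-0.922, 0.387, 0.002], [0.387, 0.922, -0.002], [-0.003, -0.001, -1.0]]
wrist_force: [1.0, -1.3, 0.1]
width: 0.298
```

Request:
move_arm:
  targets:
    - {"dp": [0,0,0],"rot": [0,0,0],"grip": 0.2}
    - {"dp": [0,0,0],"rot": [0,0,0],"grip": -0.05}
    - {"dp": [0,0,0],"rot": [0,0,0],"grip": -0.05}
    - {"dp": [0.2,0,0],"rot": [0,0,0],"grip": -0.05}
    - {"dp": [0.35,0,0],"rot": [0,0,0],"grip": -0.05}

```text
t: 16.75
position: [0.4274, -0.3485, 0.0209]
tcp_rot: [[-0.922, 0.387, -0.001], [0.387, 0.922, 0.001], [0.001, 0.0, -1.0]]
wrist_force: [-0.3, -1.5, -0.4]
width: 0.523
```

Request:
move_arm:
  targets:
    - {"dp": [0.06,0,0],"rot": [0,0,0],"grip": -0.05}
    - {"dp": [0.06,0,0],"rot": [0,0,0],"grip": 0.5}
    - {"dp": [0.06,0,0],"rot": [0,0,0],"grip": 1}
    - {"dp": [0.06,0,0],"rot": [0,0,0],"grip": 1}
    - {"dp": [0.06,0,0],"rot": [0,0,0],"grip": 1}
  newtons: 40

```text
t: 17.38
position: [0.418, -0.3448, 0.0213]
tcp_rot: [[-0.922, 0.387, 0.0], [0.387, 0.922, -0.0], [-0.0, -0.0, -1.0]]
wrist_force: [-0.4, 0.0, -0.2]
width: 0.003
```

Run:
```python
from h import *
to(case(-120),.02,YAW+180)
b=manip.get_image('side')['image'][190:310,340:480]
cv2.imwrite('pics/j4.png',cv2.resize(b,None,fx=5,fy=5,interpolation=cv2.INTER_CUBIC))
```

```text
dp [-0.219, 0.002, 0.007] rot [-0.0, 0.0, 0.001] | t 17.375 pos [ 0.418  -0.3448  0.0213] F [-0.4  0.  -0.2] w 0.003
```

View pics/j4.png

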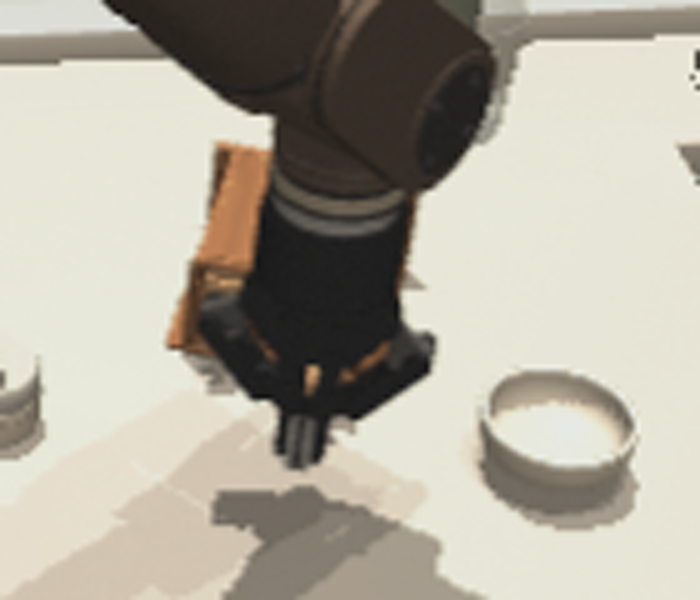

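The picture shows the closed fingers at (300,440) in front of the drawer, pinch bowl and case undisturbed. Next I push the knob in.

Request:
move_arm:
  targets:
    - {"dp": [-0.06,0,0.015],"rot": [0,0,0],"grip": 1}
    - {"dp": [-0.13,0,0.015],"rot": [0,0,0],"grip": 1}
    - {"dp": [-0.18,0,0.015],"rot": [0,0,0],"grip": 1}
    - {"dp": [-0.22,0,0.015],"rot": [0,0,0],"grip": 1}
    - {"dp": [-0.26,0,0.015],"rot": [0,0,0],"grip": 1}

```text
t: 18.05
position: [0.4657, -0.3647, 0.0182]
tcp_rot: [[-0.922, 0.387, -0.001], [0.387, 0.922, 0.001], [0.001, 0.0, -1.0]]
wrist_force: [-2.2, 1.1, 0.8]
width: -0.002
```

Request:
move_arm:
  targets:
    - {"dp": [-0.015,0,0],"rot": [0,0,0],"grip": 1}
    - {"dp": [-0.03,0,0],"rot": [0,0,0],"grip": 1}
    - {"dp": [-0.045,0,0],"rot": [0,0,0],"grip": 1}
    - {"dp": [-0.05,0,0],"rot": [0,0,0],"grip": 1}
    - {"dp": [-0.05,0,0],"rot": [0,0,0],"grip": 1}

```text
t: 18.68
position: [0.4748, -0.3686, 0.0183]
tcp_rot: [[-0.922, 0.387, 0.0], [0.387, 0.922, -0.0], [-0.0, -0.0, -1.0]]
wrist_force: [0.3, -0.2, 0.1]
width: -0.002
```

```bash
python3 -c "
from h import *
to(case(-97),.019,YAW+180)"
```

```text
dp [-0.026, 0.002, -0.003] rot [-0.0, 0.0, 0.0] | t 18.675 pos [ 0.4748 -0.3686  0.0183] F [ 0.3 -0.2  0.1] w -0.002
```

Pushing in small steps now, until I feel the stop.

Request:
move_arm:
  targets:
    - {"dp": [-0.01,0,0],"rot": [0,0,0],"grip": 1}
    - {"dp": [-0.015,0,0],"rot": [0,0,0],"grip": 1}
    - {"dp": [-0.02,0,0],"rot": [0,0,0],"grip": 1}
    - {"dp": [-0.025,0,0],"rot": [0,0,0],"grip": 1}
    - {"dp": [-0.025,0,0],"rot": [0,0,0],"grip": 1}

```text
t: 19.3
position: [0.4795, -0.3706, 0.0183]
tcp_rot: [[-0.922, 0.387, 0.0], [0.387, 0.922, -0.0], [-0.0, -0.0, -1.0]]
wrist_force: [-1.5, 0.2, -0.1]
width: 0.002
```

Request:
move_arm:
  targets:
    - {"dp": [-0.003,0,0],"rot": [0,0,0],"grip": 1}
    - {"dp": [-0.006,0,0],"rot": [0,0,0],"grip": 1}
    - {"dp": [-0.009,0,0],"rot": [0,0,0],"grip": 1}
    - {"dp": [-0.012,0,0],"rot": [0,0,0],"grip": 1}
    - {"dp": [-0.012,0,0],"rot": [0,0,0],"grip": 1}

```text
t: 19.92
position: [0.4799, -0.3707, 0.0182]
tcp_rot: [[-0.922, 0.386, -0.005], [0.386, 0.922, 0.003], [0.005, 0.001, -1.0]]
wrist_force: [-9.0, 2.7, 4.9]
width: -0.001
```

Request:
move_arm:
  targets:
    - {"dp": [-0.003,0,0],"rot": [0,0,0],"grip": 1}
    - {"dp": [-0.006,0,0],"rot": [0,0,0],"grip": 1}
    - {"dp": [-0.008,0,0],"rot": [0,0,0],"grip": 1}
    - {"dp": [-0.008,0,0],"rot": [0,0,0],"grip": 1}
    - {"dp": [-0.008,0,0],"rot": [0,0,0],"grip": 1}

```text
t: 20.55
position: [0.48, -0.3707, 0.0181]
tcp_rot: [[-0.922, 0.386, -0.008], [0.386, 0.922, 0.005], [0.009, 0.001, -1.0]]
wrist_force: [-11.6, 4.2, 8.6]
width: 0.001
```

Request:
move_arm:
  targets:
    - {"dp": [0.1,0,0],"rot": [0,0,0],"grip": 1}
    - {"dp": [0.25,0,0],"rot": [0,0,0],"grip": 1}
    - {"dp": [0.25,0,-0.3],"rot": [0,0,0],"grip": 1}
    - {"dp": [0.25,0,-0.6],"rot": [0,0,0],"grip": 1}
    - {"dp": [0.25,0,-0.8],"rot": [0,0,0],"grip": 1}

```text
t: 21.18
position: [0.4383, -0.3539, 0.1823]
tcp_rot: [[-0.922, 0.387, 0.005], [0.387, 0.922, -0.005], [-0.006, -0.002, -1.0]]
wrist_force: [0.1, -0.6, -0.6]
width: 0.001
```

```bash
python3 -c "
from h import *
to(np.array([.25,-.6]),.23,YAW+180)"
```

```text
dp [0.39, -1.5, -0.237] rot [-0.002, 0.004, 0.0] | t 21.175 pos [ 0.4383 -0.3539  0.1823] F [ 0.1 -0.6 -0.6] w 0.001
```

The stop feels solid: no more advance at 12 N. I'll move clear for a look.

Request:
move_arm:
  targets:
    - {"dp": [0.08,-0.3,-0.2],"rot": [0,0,0],"grip": 1}
    - {"dp": [0.15,-0.6,-0.25],"rot": [0,0,0],"grip": 1}
    - {"dp": [0.22,-0.85,-0.25],"rot": [0,0,0],"grip": 1}
    - {"dp": [0.25,-1,-0.25],"rot": [0,0,0],"grip": 1}
    - {"dp": [0.25,-1,-0.25],"rot": [0,0,0],"grip": 1}

```text
t: 21.8
position: [0.3123, -0.5198, 0.2285]
tcp_rot: [[-0.921, 0.39, 0.001], [0.39, 0.921, -0.002], [-0.002, -0.001, -1.0]]
wrist_force: [0.0, 0.4, -0.5]
width: 0.001
```

Run:
```python
from h import *
s=manip.sense();print(s['t'],s['position'],s['wrist_force'])
a=manip.get_image('top')['image'][180:320,330:520];b=manip.get_image('side')['image'][200:300,320:480]
x=cv2.resize(a,(400,295),interpolation=cv2.INTER_CUBIC);y=cv2.resize(b,(800,500),interpolation=cv2.INTER_CUBIC)[60:365]
cv2.imwrite('pics/j5.png',np.vstack([np.hstack([x,np.zeros((295,400,3),np.uint8)]),y]))
```

```text
21.8 [ 0.31233157 -0.51979001  0.22850269] [ 0.04385325  0.38807803 -0.45666494]
```

View pics/j5.png

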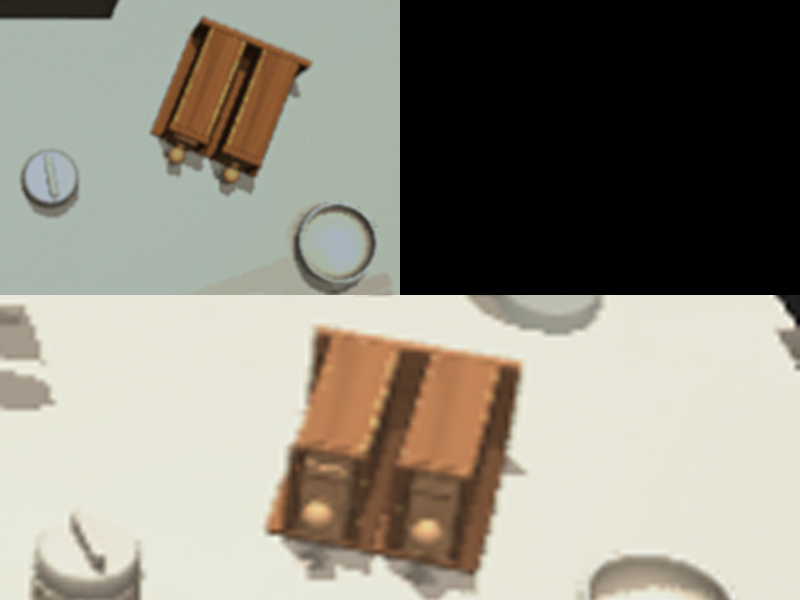

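The drawer now sits in its own sleeve with the knob outwards, at (427,530) in the side crop, and its face flush. The other drawer, timer and bowl have not moved. Handing in.

```bash
python3 -c "
from plant import manip
print(manip.finish_job())"
```

```text
the job is handed in; nothing more can be done
None
```

The backwards drawer is now in its own sleeve with the knob facing out, and I handed the job in at about 22 s of the 53 s allowed. I pulled it straight out, lifted it, turned it half round in the air and stood it on the worktop. I then regripped it nearer the knob, slid it back in, and pushed on the knob with closed fingers.

**Fully home:** the drawer stopped where I had calculated the face would be flush. It moved no further as the push rose from about 9 N to 12 N. The final pictures also show the face level with the front of the case.

**Everything else:** in those pictures the other drawer, the timer and the pinch bowl are where they started, and the arm is well clear. The mug, squash, jar and glass were outside those crops, so I didn't check them again; the arm never went near them.

No check failed or disagreed. The forces I read after each move stayed below about 15 N.

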